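# Clamp a mould in a bench press with a folding crank

## Task

Slide the dark grey mould block fully home between the side stops and against the back stop of the green press while its crank is still folded, then swing the folded crank arm right out to its stop. Crank it clockwise until the round foot presses on the mould and then about half a turn more, so that the sprung foot is pushed in about half way and never hard in; finally fold the crank arm back over the spindle, leave the mould clamped at home, and do not disturb the things lying about.

Things in the scene. Friction and masses are not known exactly. Their poses are not given: they have to be found in the camera images.
- press: green bench screw press, fixed, about 186 x 136 mm, 177 mm high with its crank. Origin: on the worktop straight below the spindle axis. x axis from the open loading front (-x) to the back stop (+x), y to its left, z up. Bed: top 12 mm above the worktop, from x = -123 to +63 mm, y = +-68 mm
- seat (a point): where the mould's centre is when fully home: on the spindle axis, 25 mm above the worktop; axes as those of the press. Back stop: face 50 mm behind it, 29 mm above the worktop. Two side stops: faces 33 mm left and right of it, from x = +6 to +42 mm, with flared lead-ins in front (from x = -7 mm), 19 mm above the worktop
- crosshead_mid (a point): centre of the press's crosshead over the bed: 32 mm (x) x 134 mm (y), its underside 84 mm and its top 110 mm above the worktop, on two columns 18 mm thick, 54 mm left and right of the spindle axis; nuts on its ends reach 118 mm
- mould_mid (a point): centre of the loose mould, two bolted plates of dark grey metal, 100 mm (its x) x 62 mm (its y) x 26 mm high, about 0.4 kg; it lies on the press's bed in front of the crosshead (its top 38 mm above the worktop) and slides on it. At home its x axis is parallel to the press's x
- spindle_axis (a point): point on the vertical spindle axis of the crank, 155 mm above the worktop, half-way up the grip. Overhead, to keep clear of: the white bench lamp between the robot's start and the press (head 570 to 600 mm up, about 110 to 340 mm ahead and 20 to 410 mm right of the robot's base; its tube, up to 775 mm high, runs to a post at the back right) and a wall shelf, 570 mm up, from 609 mm ahead
- crank (a joint): turn of the crank's inner arm about the spindle, rad; grows clockwise seen from above. At 0 the inner arm points along the press's +y, at pi/2 along +x. Each turn (2 pi) clockwise lowers the ram 10 mm. Stiff: about 0.4 Nm to turn, 5 N at the grip with the crank out; it stays where it is left
- crank_fold (a joint): swing of the outer arm about the fold pivot, rad: 0 folded back over the inner arm (grip beside the spindle axis), pi swung right out in line with the inner arm, against its stop. Grows clockwise seen from above, as the crank does, so cranking down keeps it against the stop. Light: about 0.05 Nm, 1 N at the grip; stays where it is left
- fold_pivot (a point): on the vertical fold pivot, 40 mm from the spindle axis, at half the height of the grip. The inner arm lies 120 to 127 mm and the outer arm 127 to 135 mm above the worktop
- grip_mid (a point): centre of the upright red revolving grip at the end of the outer arm, 45 mm from the fold pivot, 85 mm from the spindle axis when out; 20 mm thick, from 135 to 177 mm above the worktop
- ram (a joint): how far the ram has come down, m; 0.0016 m per rad of the crank. The foot (44 mm round disc below the ram, 60 mm above the worktop at 0) touches the mould's top at 0.022
- foot (a joint): how far the sprung foot is pushed up into the ram, m: 0 free, 0.012 hard in (stop); spring 2 N/mm with 3 N preload. After touching, half a turn of the crank pushes it in 5 mm; the red ring round its brass stem then goes into the ram
- bench_brush: bystander: wooden bench brush lying left of the press, 148 mm long
- tweezers_b: bystander: steel tweezers lying right of the press, 122 mm long
- pliers_flat: bystander: red-handled flat pliers left, near the vice, 130 mm long
- silver_ring: bystander: silver ring, 24 mm, lying left in front of the press
- loupe: bystander: black and grey loupe, 22 mm, right of the press near the motor controller

How it is judged (in metres and radians):
On the way, in this order (a step that is already met when the one before it is completed fails the run):
1. the mould is fully home (within 4 mm and 0.08 rad) with the crank still folded (horizontal distance between mould_mid and seat below 0.004 m and angle between the x axis of mould_mid and the x axis of seat, either way round below 0.08 rad and value of joint crank_fold below 0.6 rad), for 0.2 s.
2. the crank arm is swung right out (within 0.2 rad of its stop), the foot still above the mould (value of joint crank_fold above 2.94 rad and value of joint foot below 0.001 m and value of joint ram below 0.018 m), for 0.2 s.
3. with the crank arm out, the foot clamps the mould: pushed in 2 to 8.5 mm (value of joint crank_fold above 2.6 rad and value of joint foot between 0.002 and 0.0085 m and contact force between foot and mould above 3 N), for 0.2 s.
At the end, for the whole second after the job is handed in: the mould is at home (within 5 mm and 0.08 rad) under the foot, which presses on it and is pushed in 2 to 8.5 mm; the crank arm is folded back (within 0.35 rad) and all is at rest (value of joint crank_fold below 0.35 rad and value of joint foot between 0.002 and 0.0085 m and contact force between foot and mould above 3 N and horizontal distance between mould_mid and seat below 0.005 m and angle between the x axis of mould_mid and the x axis of seat, either way round below 0.08 rad and velocity of joint crank between -0.05 and 0.05 rad/s and linear speed of mould below 0.01 m/s); the robot touches nothing.
It fails at once if the foot is driven hard in (more than 10.5 mm) (value of joint foot above 0.0105 m).
It fails at once if a thing lying about is shifted more than 25 mm (distance of any of bench_brush, tweezers_b, pliers_flat, silver_ring, loupe from where it was at the start of the episode above 0.025 m).
It also fails if it takes over 72 s, if anything falls off the work surface, if the arm or the gripper's body presses on something with over 40 N, if the wrist force passes 120 N, or if a joint passes its speed limit or range.

## Robot

A 6-joint arm with a two-finger parallel gripper is mounted at the origin on a cart in front of the work surface, level with it; the furniture and walls round the work are solid. World frame = base frame: x ahead of the robot, y to its left, z up, the work surface at z = 0. Lengths are in mm, angles in degrees, forces in N, time in s.
With the tool pointing down it reaches from about 300 to 850 mm from the base axis. Payload 4.2 kg.
Tool frame: the origin (TCP) lies at the very end of the fingers, on their centre line; the grasp point (between the pads) lies 19 mm behind it (env.grasp_offset is the distance from the TCP to the grasp point, in mm); z points along the fingers, y is the line along which they close (so a half turn about z gives the same grasp; the last joint's range is limited). The gripper opens to 91 mm and grips with 3 to 60 N. Pads are 32 mm wide; open, the fingers measure 118 mm over their backs; the gripper's body (76 mm by 178 mm) begins 60 mm behind the grasp point.
Start: joints at [69.614, 18.312, 89.639, -0, 72.044, -1.146], TCP at [189.479, 542.9, 213.976] pointing down, gripper open.
Joint ranges: [-177.97, 177.97], [-48.28, 115.42], [12.27, 149.76], [-77.06, 257.06], [2.81, 150.46], [-146.56, 146.56]. Speed limits (degrees/s): [147.25, 147.25, 180, 180, 180, 180].

## Interface

Orientations are given as [roll, pitch, yaw] about the fixed x, y, z axes, in that order (R = Rz(yaw) Ry(pitch) Rx(roll)).
In Python, from workcell import env, eyes gives the robot as it stands.
- The arm moves only by the tool send_rows, never from a script. Its arguments are lists of equal length, an entry for each row: "grip": the opening, from -1 (shut) to 1 (fully open), so that 0 is half open; "xyz": the shift along the world's x, y, z in m, a list of three; "yaw": the turn about the world's z in degrees. A call has 1 to 8 rows; each row is the pose to reach, as a shift and turn from the pose commanded when the call began; what a row does not reach only later rows make up. A row lasts 1/12 s, in which the tool goes at most 41.7 mm and 7.16 degrees, less where a joint would pass 70% of its speed; a pose out of reach is approached as far as the arm can. A call with a gripper value outside its range is refused whole. The fingers move at their own pace and stop on an object; "grip_force" is the grip in N (left out, the last holds). Time passes only in rows, so rows that repeat a pose let the fingers close. It gives the time, the measured TCP pose, the force, the opening and the grip force at its end, in the units of the state.
- env.state(): the state, without advancing time (a new reading comes with each control period).
- eyes.grab_frame(name): name is "scene" or "top"; returns a dict with "frame" (420x560x3 uint8, red, green, blue), "fx", "fy", "cx", "cy" (pixels), "D" ([k1, k2, p1, p2, k3] as OpenCV has them; the pictures are not rectified), "pose" (4x4, takes a point from camera to world coordinates). Camera axes: x right, y down, z forward; pixel columns grow to the right and rows downward; lengths in mm; the calibration is good to about 2 mm. A picture is of the moment at which its call begins. There is no depth.
- env.job_done(): hands the job in; it is judged then, once.
The state is a dict: "time_s": time; "qpos": joint angles; "qvel": joint speeds; "effort": joint torques, N m; "ee_pos": TCP position; "ee_rot": TCP orientation; "force": force on the tool from outside, world axes, zero at the start; "torque": the same for the moment, N m; "gripper_width": finger opening in mm; "gripper_force": force on a finger pad.
Only numpy, scipy, OpenCV 4.12 (cv2) and the standard library are available. Lean on these libraries where they do the work, as an engineer would, in place of code of your own. Each camera call takes 0.05 s, during which the arm holds its last target. There are 200 camera calls.

## Working session

There is one attempt and no reset: what is moved stays moved. The work goes in short steps, Python scripts to look and compute and a tool call to move; the robot and the scene stay as the last step left them, time stands still between calls to the robot, and variables do not carry over. Pictures are saved under pics/ and viewed, at most 10 in all, crops included, and the job is handed in when it is done.

Besides the shell and the picture viewer there is one more tool, called after "Emit:" by a JSON object that holds its "fn" and its "kwargs". send_rows: Moves the arm, as the interface text tells. Its arguments: {"type":"object","properties":{"grip":{"type":"array"},"xyz":{"type":"array"},"yaw":{"type":"array"},"grip_force":{"type":"number"}},"required":["grip","xyz","yaw"]}

```bash
ls; mkdir -p pics; cat > h.py <<'E'
import numpy as np, cv2
from workcell import env, eyes
def grab(n):
    f=eyes.grab_frame(n); f['K']=np.array([[f['fx'],0,f['cx']],[0,f['fy'],f['cy']],[0,0,1.]]); f['D']=np.array(f['D'],float); f['pose']=np.array(f['pose']); return f
def save(f,name): cv2.imwrite('pics/'+name,f['frame'][:,:,::-1])
def ray(f,uv,z):
    p=cv2.undistortPoints(np.array(uv,float).reshape(-1,1,2),f['K'],f['D']).reshape(-1,2)
    d=np.c_[p,np.ones(len(p))]@f['pose'][:3,:3].T; o=f['pose'][:3,3]
    z=np.broadcast_to(z,len(p)); return o+d*((z-o[2])/d[:,2])[:,None]
def proj(f,P):
    T=np.linalg.inv(f['pose']); return cv2.projectPoints(np.array(P,float).reshape(-1,1,3),cv2.Rodrigues(T[:3,:3])[0],T[:3,3],f['K'],f['D'])[0].reshape(-1,2)
E
python3 - <<'E'
from h import *
for n in ['scene','top']:
    f=grab(n); save(f,n+'0.png'); print(n,f['pose'].round(3).tolist(),f['fx'])
    np.save(n+'.npy',f,allow_pickle=True)
print(env.state(), env.grasp_offset)
E
```

```text
pics
scene [[0.679, -0.324, 0.658, -285.541], [-0.734, -0.297, 0.611, -541.038], [-0.002, -0.898, -0.44, 614.215], [0.0, 0.0, 0.0, 1.0]] 526.9652584227406
top [[0.002, -0.993, 0.118, 330.192], [-1.0, -0.002, 0.002, 166.784], [-0.002, -0.118, -0.993, 1345.305], [0.0, 0.0, 0.0, 1.0]] 542.6722063658415
{'time_s': 0.1, 'qpos': array([ 6.96144556e+01,  1.83468695e+01,  8.97002707e+01, -6.07138624e-04,
        7.20435027e+01, -1.14629424e+00]), 'qvel': array([-0.0953545 , -0.05323255, -0.20023943,  0.02368506, -0.0976245 ,
       -0.01059582]), 'effort': array([-8.24402578e-04, -4.13333309e+01, -2.32509863e+01,  7.27959559e-02,
        4.22364625e-02, -8.60806790e-05]), 'ee_pos': array([189.31668035, 542.45502263, 213.20967582]), 'ee_rot': array([-1.79909364e+02, -1.23618161e-03,  1.60760937e+02]), 'force': array([ 0.29787841, -0.05340826, -0.72766444]), 'torque': array([0.00666049, 0.02852113, 0.00859991]), 'gripper_force': 0.0, 'gripper_width': 91.28718246697777} 18.8
```

View pics/top0.png

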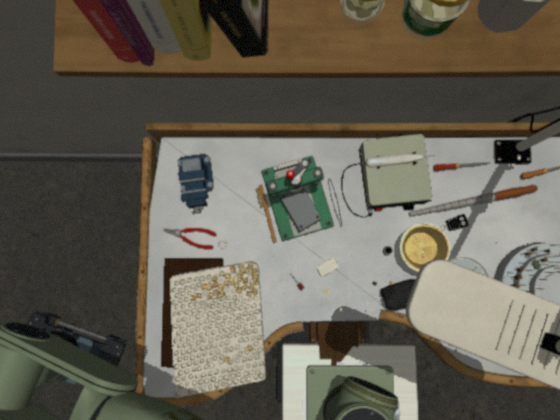

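View pics/scene0.png

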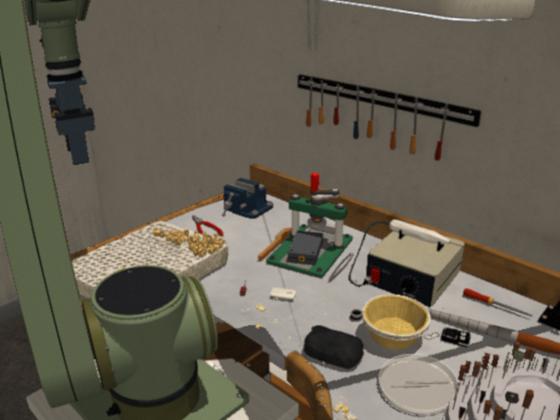

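The press is at about (297,197) in the top view and (315,235) in the scene view. The mould lies on the bed in front and the red grip is near (290,175). I'll zoom in on both.

```bash
python3 - <<'E'
from h import *
a=np.load('top.npy',allow_pickle=True).item(); b=np.load('scene.npy',allow_pickle=True).item()
A=cv2.resize(a['frame'][145:250,250:350],None,fx=4,fy=5.7,interpolation=2)[:, :]
A=cv2.resize(a['frame'][145:250,250:350],(571,600),interpolation=2)
cv2.imwrite('pics/z1.png',A[:,:,::-1])
B=cv2.resize(b['frame'][165:285,250:370],(600,600),interpolation=2)
cv2.imwrite('pics/z2.png',B[:,:,::-1])
E
```

```text
(no output)
```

View pics/z1.png

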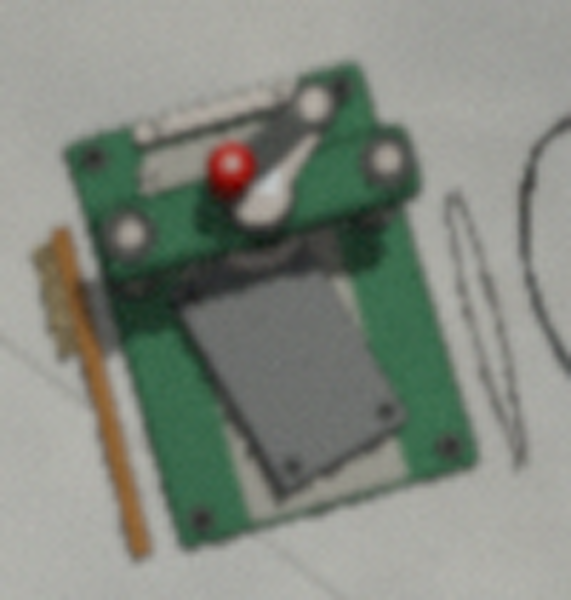

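View pics/z2.png

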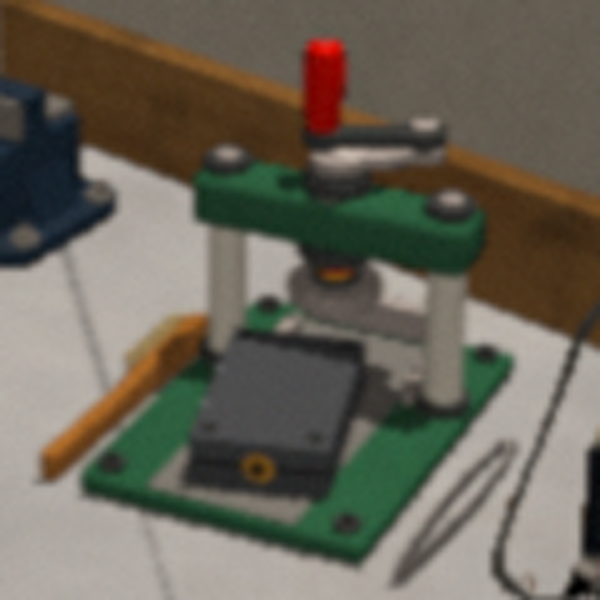

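```bash
cat > m.py <<'E'
from h import *
from scipy.optimize import least_squares
a=np.load('top.npy',allow_pickle=True).item(); b=np.load('scene.npy',allow_pickle=True).item()
top=lambda L:[(250+u/5.71-.4,145+v/5.71-.4) for u,v in L]
sc=lambda L:[(250+u/5-.4,165+v/5-.4) for u,v in L]
# press: x,y,yaw
Pp=np.array([(-123,68,12),(-123,-68,12),(63,68,12),(63,-68,12),(0,54,118),(0,-54,118)],float)
up=np.array(top([(185,548),(475,465),(68,148),(355,62),(130,233),(385,158)]))
Ps=np.array([(-123,68,12),(-123,-68,12),(63,-68,12),(0,54,118),(0,-54,118)],float)
us=np.array(sc([(85,482),(358,557),(512,362),(228,155),(450,202)]))
def tr(P,q):
    c,s=np.cos(q[2]),np.sin(q[2]); P=np.asarray(P,float); return np.c_[q[0]+c*P[:,0]-s*P[:,1],q[1]+s*P[:,0]+c*P[:,1],P[:,2]]
r=lambda q:np.r_[proj(a,tr(Pp,q))-up,proj(b,tr(Ps,q))-us].ravel()
s=least_squares(r,[570,190,.25],x_scale=[10,10,.1]); q=s.x
print('press',q,np.degrees(q[2]));print(s.fun.reshape(-1,2).round(1).tolist())
# mould
Mp=np.array([(-50,31,38),(-50,-31,38),(50,31,38)],float); um=np.array(top([(282,497),(406,413),(180,305)]))
Ms=np.array([(-50,31,38),(-50,-31,38),(50,31,38),(50,-31,38)],float); ums=np.array(sc([(190,450),(328,472),(240,335),(362,350)]))
s=least_squares(lambda m:np.r_[proj(a,tr(Mp,m))-um,proj(b,tr(Ms,m))-ums].ravel(),[530,190,.5],x_scale=[10,10,.1]); m=s.x
print('mould',m,np.degrees(m[2]));print(s.fun.reshape(-1,2).round(1).tolist())
c,s_=np.cos(q[2]),np.sin(q[2]); R=np.array([[c,s_],[-s_,c]])
def inpress(P): return (np.asarray(P)[:,:2]-q[:2])@R.T
print('mould in press',inpress([m]),np.degrees(m[2]-q[2]))
if __name__=='__main__':
    print('grip',ray(a,top([(232,162)]),177),inpress(ray(a,top([(232,162)]),177)),'pivot',inpress(ray(a,top([(315,103)]),137)),'hub',inpress(ray(a,top([(263,210)]),127)))
    print('grip scene',inpress(ray(b,sc([(325,42)]),177)),'pivot',inpress(ray(b,sc([(428,125)]),137)))
E
python3 m.py
```

```text
press [5.32825507e+02 1.30531604e+02 2.87337258e-01] 16.46321217776612
[[-0.4, 1.2], [1.8, 0.1], [-1.0, -0.5], [1.0, -0.6], [0.1, 0.6], [0.7, 0.6], [-2.2, -1.5], [0.9, -1.3], [1.0, -1.5], [-0.3, -0.5], [0.0, -0.8]]
mould [475.92568042 113.05095096   0.52627696] 30.153448759984173
[[1.8, 0.7], [2.2, 2.5], [-1.1, -1.3], [-0.9, -1.7], [0.3, -2.8], [-1.3, -0.7], [1.1, -0.9]]
mould in press [[-59.5210522  -0.6385876]] 13.690236582218056
grip [[537.41272523 142.93256646 177.        ]] [[ 7.91357988 10.5925308 ]] pivot [[ 27.91640256 -30.45167448]] hub [[-5.90568875  0.76535274]]
grip scene [[7.28877179 9.97874714]] pivot [[ 28.32494866 -31.60867429]]
```

The top crop shows the bed corners at z1 pixels (185,548), (475,465), (68,148), (355,62). The mould is turned about 13° on the bed. The scene crop shows the red grip just off the spindle, the arm folded and the foot clear. I'll check the fitted poses with an overlay.

```bash
cat > ov.py <<'E'
from m import *
def box(x0,x1,y0,y1,z): return [(x0,y0,z),(x1,y0,z),(x1,y1,z),(x0,y1,z)]
def draw(f,x0,y0,w,h,W,H,items):
    I=cv2.resize(f['frame'][y0:y0+h,x0:x0+w],(W,H),interpolation=2)[:,:,::-1].copy()
    for P,col in items:
        u=(proj(f,P)-[x0,y0]+.5)*[W/w,H/h]-.5
        cv2.polylines(I,[np.round(u*8).astype(int).reshape(-1,1,2)],True,col,1,cv2.LINE_AA,3)
    return I
def circ(x,y,z,r): t=np.linspace(0,6.28,40); return np.c_[x+r*np.cos(t),y+r*np.sin(t),0*t+z]
E
python3 - <<'E'
from ov import *
it=[(tr(box(-123,63,-68,68,12),q),(0,255,255)),(tr(box(-16,16,-67,67,110),q),(255,255,0)),(tr(circ(0,54,118,9),q),(255,255,0)),(tr(circ(0,-54,118,9),q),(255,255,0)),
(tr(box(-50,50,-31,31,38),m),(0,0,255)),(tr(box(-50,50,-31,31,12),m),(255,0,255))]
it2=it+[(tr(circ(0,0,60-3.8,22),q),(0,255,0)),(tr(circ(0,0,60-13.8,22),q),(255,0,0))]
I=np.hstack([draw(a,250,145,100,105,400,420,it),draw(b,255,185,110,100,400,420,it2)])
cv2.imwrite('pics/ov1.png',I)
E
```

```text
press [5.32825507e+02 1.30531604e+02 2.87337258e-01] 16.46321217776612
[[-0.4, 1.2], [1.8, 0.1], [-1.0, -0.5], [1.0, -0.6], [0.1, 0.6], [0.7, 0.6], [-2.2, -1.5], [0.9, -1.3], [1.0, -1.5], [-0.3, -0.5], [0.0, -0.8]]
mould [475.92568042 113.05095096   0.52627696] 30.153448759984173
[[1.8, 0.7], [2.2, 2.5], [-1.1, -1.3], [-0.9, -1.7], [0.3, -2.8], [-1.3, -0.7], [1.1, -0.9]]
mould in press [[-59.5210522  -0.6385876]] 13.690236582218056
```

View pics/ov1.png

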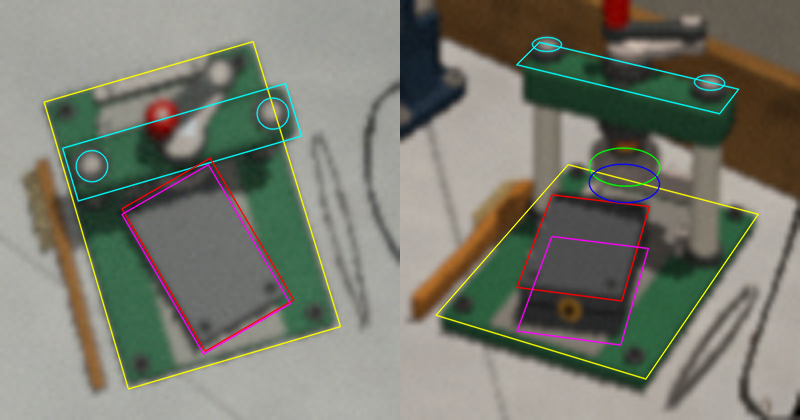

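The fit agrees to about 2 mm, and the foot matches ram ≈ 3.8 mm (crank ≈ 2.4 rad). Next I move over the mould.

Emit:
{"fn": "send_rows", "kwargs": {"grip": [1, 1, 1, 1, 1, 1, 1, 1], "xyz": [[0.02, -0.033, 0], [0.04, -0.066, 0], [0.06, -0.099, 0], [0.08, -0.132, 0], [0.1, -0.165, 0], [0.12, -0.198, 0], [0.14, -0.231, 0], [0.16, -0.264, 0]], "yaw": [6, 12, 18, 24, 30, 36, 42, 49.4]}}

```text
time_s: 0.77
ee_pos: [347.4, 281.3, 213.7]
ee_rot: [-180.0, -0.0, -150.8]
force: [0.6, 1.1, -0.4]
gripper_width: 91.2
gripper_force: 0.0
```

Emit:
{"fn": "send_rows", "kwargs": {"grip": [1, 1, 1, 1, 1, 1, 1], "xyz": [[0.02, -0.034, 0], [0.04, -0.069, 0], [0.06, -0.104, 0], [0.08, -0.139, 0], [0.1, -0.174, 0], [0.103, -0.179, 0], [0.103, -0.179, 0]], "yaw": [0, 0, 0, 0, 0, 0, 0]}}

```text
time_s: 1.35
ee_pos: [450.7, 102.6, 213.6]
ee_rot: [180.0, -0.0, -151.4]
force: [-0.3, -0.8, -0.0]
gripper_width: 91.1
gripper_force: 0.0
```

```bash
python3 - <<'E'
from h import *
s=env.state(); print(s['ee_pos'],s['ee_rot'],s['qpos'],s['effort'])
f=grab('top'); t=cv2.resize(f['frame'][140:420,200:],(480,373)); 
g=grab('scene'); u=cv2.resize(g['frame'][130:330,180:],(480,253))[:, :]
cv2.imwrite('pics/a1.png',cv2.resize(np.vstack([t,u]),(460,600))[:,:,::-1])
E
```

```text
[450.66481414 102.58263589 213.56697633] [ 1.79981120e+02 -4.37866365e-02 -1.51406249e+02] [ 1.13940212e+01  8.14717539e+00  1.03446766e+02  5.47020216e-03
  6.84534705e+01 -1.07201734e+02] [-1.51646432e+00 -3.04338849e+01 -2.28707474e+01 -2.73268651e-01
 -3.60883998e-03 -1.47806844e-01]
```

View pics/a1.png

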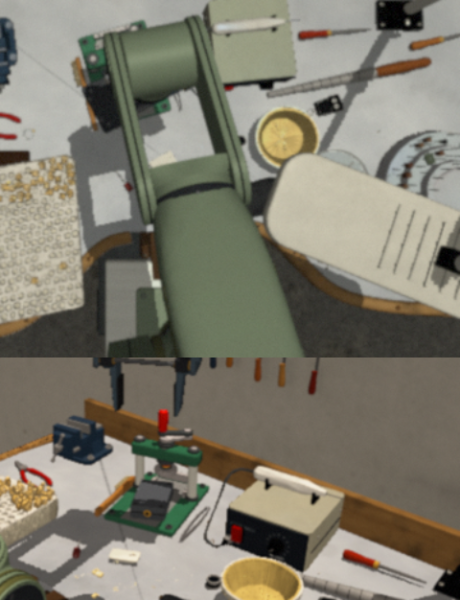

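The top view shows the forearm passing left of the lamp head with a small gap, and the mould is untouched. I'll check the clearance numerically, because cranking swings the arm further right.

```bash
python3 - <<'E'
from h import *
a=np.load('top.npy',allow_pickle=True).item(); b=np.load('scene.npy',allow_pickle=True).item()
print('lamp', ray(a,[(430,262),(410,300),(410,318),(425,332)],600)[:,:2].round())
for z in (450,500,550,600): print(z,proj(a,[(450.7,102.6,z)]).round(1))
px=lambda u,v:(200+u*360/460,140+v/600*626*280/373)
for z in (550,600,650,700,750): print(z,ray(a,[px(205,20),px(245,200),px(300,357),px(118,30),px(150,215),px(165,357)],z)[:,:2].round().tolist())
E
```

```text
lamp [[340. -38.]
 [289.  -9.]
 [265.  -9.]
 [247. -28.]]
450 [[317.8 195.7]]
500 [[320.1 191.5]]
550 [[322.6 186.7]]
600 [[325.5 181.3]]
550 [[497.0, 46.0], [291.0, 5.0], [124.0, -49.0], [486.0, 147.0], [274.0, 112.0], [122.0, 97.0]]
600 [[487.0, 54.0], [293.0, 15.0], [137.0, -36.0], [476.0, 149.0], [277.0, 115.0], [135.0, 101.0]]
650 [[476.0, 61.0], [296.0, 25.0], [150.0, -22.0], [466.0, 150.0], [281.0, 119.0], [148.0, 106.0]]
700 [[466.0, 69.0], [298.0, 35.0], [163.0, -9.0], [456.0, 151.0], [284.0, 122.0], [162.0, 110.0]]
750 [[455.0, 76.0], [301.0, 45.0], [176.0, 5.0], [446.0, 152.0], [288.0, 126.0], [175.0, 114.0]]
```

Emit:
{"fn": "send_rows", "kwargs": {"grip": [1, 1, 1, 1, 1, 1, 1, 1], "xyz": [[0, 0, -0.04], [0, 0, -0.08], [0, 0, -0.12], [0, 0, -0.15], [0, 0, -0.175], [0, 0, -0.185], [0, 0, -0.194], [0, 0, -0.194]], "yaw": [0, 0, 0, 0, 0, 0, 0, 0]}}

```text
time_s: 2.12
ee_pos: [448.3, 105.6, 18.6]
ee_rot: [179.9, -0.2, -151.0]
force: [0.1, -0.3, 0.1]
gripper_width: 91.3
gripper_force: 0.0
```

Emit:
{"fn": "send_rows", "kwargs": {"grip": [-0.1, -0.2, -0.3, -0.3, -0.3, -0.3, -0.3, -0.3], "xyz": [[0, 0, 0], [0, 0, 0], [0, 0, 0], [0, 0, 0], [0, 0, 0], [0, 0, 0], [0, 0, 0], [0, 0, 0]], "yaw": [0, 0, 0, 0, 0, 0, 0, 0], "grip_force": 15}}

```text
time_s: 2.78
ee_pos: [450.7, 104.2, 20.8]
ee_rot: [-179.9, 0.1, -151.1]
force: [-0.4, -1.9, 6.1]
gripper_width: 62.0
gripper_force: 14.9
```

Emit:
{"fn": "send_rows", "kwargs": {"grip": [-0.3, -0.3, -0.3, -0.3, -0.3, -0.3], "xyz": [[0.0005, 0.001, 0], [0.001, 0.002, 0], [0.0015, 0.0025, 0], [0.0015, 0.0025, 0], [0.0015, 0.0025, 0], [0.0015, 0.0025, 0]], "yaw": [-3, -6, -9, -12.4, -12.4, -12.4]}}

```text
time_s: 3.28
ee_pos: [452.4, 107.4, 20.8]
ee_rot: [180.0, 0.1, -163.5]
force: [1.0, 1.2, 5.8]
gripper_width: 61.9
gripper_force: 15.0
```

```bash
python3 - <<'E'
from ov import *
s=env.state(); print(s['ee_pos'],s['ee_rot'],s['force'],s['torque'],s['effort'][0])
f=grab('top'); g=grab('scene')
t=s['ee_pos']; mm=(t[0]+26.6*np.cos(q[2]),t[1]+26.6*np.sin(q[2]),q[2])
it=[(tr(box(-123,63,-68,68,12),q),(0,255,255)),(tr(box(-50,50,-31,31,38),mm),(0,0,255)),(tr(box(-7,42,-33,33,19),q),(255,0,255))]
cv2.imwrite('pics/a2.png',draw(g,255,185,110,100,660,600,it))
E
```

```text
press [5.32825507e+02 1.30531604e+02 2.87337258e-01] 16.46321217776612
[[-0.4, 1.2], [1.8, 0.1], [-1.0, -0.5], [1.0, -0.6], [0.1, 0.6], [0.7, 0.6], [-2.2, -1.5], [0.9, -1.3], [1.0, -1.5], [-0.3, -0.5], [0.0, -0.8]]
mould [475.92568042 113.05095096   0.52627696] 30.153448759984173
[[1.8, 0.7], [2.2, 2.5], [-1.1, -1.3], [-0.9, -1.7], [0.3, -2.8], [-1.3, -0.7], [1.1, -0.9]]
mould in press [[-59.5210522  -0.6385876]] 13.690236582218056
[452.38124907 107.43057583  20.76668079] [ 1.79965794e+02  1.34974681e-01 -1.63541890e+02] [1.01514241 1.22959463 5.76660105] [ 0.13695612  0.02971943 -0.08827643] -0.374393742531538
```

View pics/a2.png

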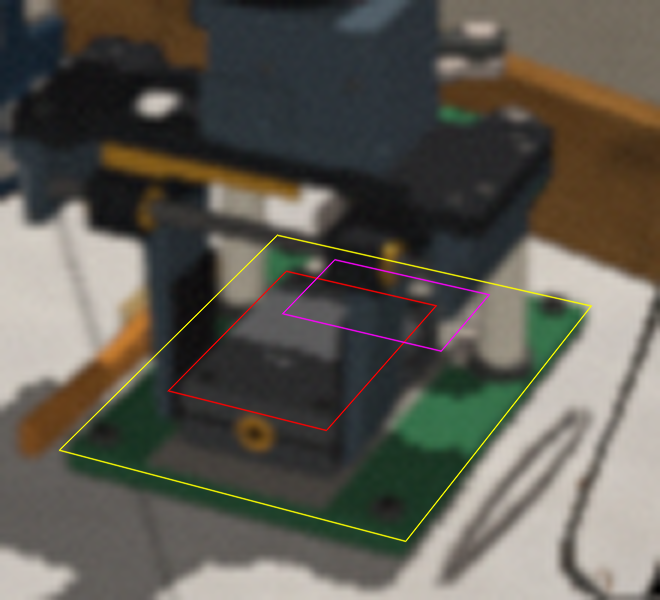

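```bash
python3 - <<'E' | tail -8
from ov import *
s=env.state(); t=s['ee_pos']
Z=lambda P:((proj(b,tr(P,q))-[255,185]+.5)*6-.5).round().tolist()
for x in (-112,-107,-102): print(x,Z([(x,-6,25),(x,0,25),(x,6,25)]))
print('corners',Z(box(-123,63,-68,68,12)))
print('tool in press',inpress([t]))
print('tool tip proj',((proj(b,[t])-[255,185]+.5)*6-.5))
E
```

```text
[[1.8, 0.7], [2.2, 2.5], [-1.1, -1.3], [-0.9, -1.7], [0.3, -2.8], [-1.3, -0.7], [1.1, -0.9]]
mould in press [[-59.5210522  -0.6385876]] 13.690236582218056
-112 [[257.0, 452.0], [242.0, 448.0], [226.0, 444.0]]
-107 [[263.0, 446.0], [248.0, 442.0], [232.0, 438.0]]
-102 [[269.0, 439.0], [254.0, 435.0], [239.0, 431.0]]
corners [[405.0, 541.0], [591.0, 306.0], [277.0, 235.0], [59.0, 450.0]]
tool in press [[-83.69595026   0.6315781 ]]
tool tip proj [[273.82455181 420.99469035]]
```

Emit:
{"fn": "send_rows", "kwargs": {"grip": [-0.3, -0.3, -0.3, -0.3, -0.3, -0.3, -0.3, -0.3], "xyz": [[0.003, 0.0005, 0], [0.006, 0.001, 0], [0.009, 0.002, 0], [0.011, 0.0026, 0], [0.013, 0.0032, 0], [0.015, 0.0038, 0], [0.017, 0.0044, 0], [0.017, 0.0044, 0]], "yaw": [0, 0, 0, 0, 0, 0, 0, 0]}}

```text
time_s: 4.05
ee_pos: [464.6, 110.6, 20.2]
ee_rot: [179.9, -0.5, -163.5]
force: [-7.6, -1.6, 12.9]
gripper_width: 61.9
gripper_force: 15.0
```

Emit:
{"fn": "send_rows", "kwargs": {"grip": [-0.3, -0.3, -0.3, -0.3, -0.3, -0.3], "xyz": [[0.002, 0.0006, 0.001], [0.004, 0.0012, 0.001], [0.006, 0.0018, 0.001], [0.007, 0.002, 0.001], [0.007, 0.002, 0.001], [0.007, 0.002, 0.001]], "yaw": [0, 0, 0, 0, 0, 0]}}

```text
time_s: 4.55
ee_pos: [475.4, 113.3, 20.6]
ee_rot: [180.0, -0.0, -163.5]
force: [0.3, 0.2, -3.0]
gripper_width: 62.0
gripper_force: 15.0
```

```bash
python3 - <<'E' | tail -3
from ov import *
s=env.state(); t=s['ee_pos']
print('tool in press',inpress([t]),t,s['ee_rot'],s['force'],s['torque'])
E
```

```text
[[1.8, 0.7], [2.2, 2.5], [-1.1, -1.3], [-0.9, -1.7], [0.3, -2.8], [-1.3, -0.7], [1.1, -0.9]]
mould in press [[-59.5210522  -0.6385876]] 13.690236582218056
tool in press [[-59.92953699  -0.20714102]] [475.41167092 113.3489446   20.63204511] [ 1.79990374e+02 -3.80922305e-02 -1.63536134e+02] [ 0.31647327  0.19730456 -3.0262485 ] [ 0.03796626  0.11431596 -0.02257533]
```

Emit:
{"fn": "send_rows", "kwargs": {"grip": [0.9, 0.9, 0.9, 0.9, 0.9, 0.9, 0.5, 0], "xyz": [[0, 0, 0], [0, 0, 0], [0, 0, 0], [0, 0, 0.03], [0, 0, 0.06], [-0.016, -0.005, 0.06], [-0.032, -0.0095, 0.06], [-0.048, -0.0142, 0.06]], "yaw": [0, 0, 0, 0, 0, 0, 0, 0]}}

```text
time_s: 5.22
ee_pos: [427.5, 99.1, 81.8]
ee_rot: [-180.0, 0.1, -163.5]
force: [-0.2, -0.4, -0.4]
gripper_width: 76.3
gripper_force: 0.0
```

Emit:
{"fn": "send_rows", "kwargs": {"grip": [-0.23, -0.23, -0.23, -0.23, -0.23, -0.23, -0.23, -0.23], "xyz": [[-0.004, 0, 0], [-0.004, 0, 0], [-0.004, 0, -0.01], [-0.004, 0, -0.03], [-0.004, 0, -0.05], [-0.004, 0, -0.06], [-0.004, 0, -0.06], [-0.004, 0, -0.06]], "yaw": [0, 0, 0, 0, 0, 0, 0, 0]}}

```text
time_s: 5.88
ee_pos: [424.4, 99.4, 20.8]
ee_rot: [180.0, 0.0, -163.5]
force: [-0.6, -0.2, 0.1]
gripper_width: 35.3
gripper_force: 0.0
```

```bash
python3 - <<'E' | tail -3
from ov import *
s=env.state(); t=s['ee_pos']
print('tool in press',inpress([t]),t,s['ee_rot'],s['force'],s['torque'])
E
```

```text
[[1.8, 0.7], [2.2, 2.5], [-1.1, -1.3], [-0.9, -1.7], [0.3, -2.8], [-1.3, -0.7], [1.1, -0.9]]
mould in press [[-59.5210522  -0.6385876]] 13.690236582218056
tool in press [[-112.76844749    0.86195785]] [424.43607339  99.39968327  20.75422676] [ 1.79994163e+02  5.77029292e-04 -1.63539145e+02] [-0.58990766 -0.15644431  0.09772787] [0.05564232 0.01581223 0.01666798]
```

Emit:
{"fn": "send_rows", "kwargs": {"grip": [-0.23, -0.23, -0.23, -0.23, -0.23, -0.23, -0.23, -0.23], "xyz": [[0.007, 0.0018, 0], [0.014, 0.0036, 0], [0.02, 0.0054, 0], [0.026, 0.007, 0], [0.031, 0.0085, 0], [0.036, 0.01, 0], [0.04, 0.011, 0], [0.04, 0.011, 0]], "yaw": [0, 0, 0, 0, 0, 0, 0, 0]}}

```text
time_s: 6.55
ee_pos: [465.0, 110.5, 21.1]
ee_rot: [-180.0, 0.1, -163.5]
force: [-0.1, -0.1, 0.4]
gripper_width: 35.1
gripper_force: 0.0
```

Emit:
{"fn": "send_rows", "kwargs": {"grip": [-0.23, -0.23, -0.23, -0.23, -0.23, -0.23], "xyz": [[0.001, 0.0003, 0], [0.002, 0.0006, 0], [0.003, 0.0009, 0], [0.004, 0.0012, 0], [0.004, 0.0012, 0], [0.004, 0.0012, 0]], "yaw": [0, 0, 0, 0, 0, 0]}}

```text
time_s: 7.05
ee_pos: [467.8, 111.5, 20.9]
ee_rot: [180.0, 0.0, -163.5]
force: [-1.1, 0.6, -0.8]
gripper_width: 35.2
gripper_force: 0.5
```

```bash
cat > st.py <<'E'
from ov import *
s=env.state(); t=s['ee_pos']
print('tool in press',inpress([t]),t,s['ee_rot'],s['force'],s['torque'],s['effort'][0],s['time_s'])
E
python3 st.py | tail -2
```

```text
mould in press [[-59.5210522  -0.6385876]] 13.690236582218056
tool in press [[-67.78301486   0.14279116]] [467.78100011 111.45885727  20.90813294] [ 1.79994406e+02  4.17541453e-02 -1.63539099e+02] [-1.06438836  0.59623583 -0.80529275] [-0.07263663  0.24782069 -0.03064038] 0.0068708634353242815 7.05
```

Emit:
{"fn": "send_rows", "kwargs": {"grip": [-0.23, -0.23, -0.23, -0.23, -0.23, -0.23], "xyz": [[0.001, 0.0003, 0], [0.002, 0.0006, 0], [0.003, 0.0009, 0], [0.004, 0.0012, 0], [0.005, 0.0015, 0], [0.005, 0.0015, 0]], "yaw": [0, 0, 0, 0, 0, 0]}}

```text
time_s: 7.55
ee_pos: [469.9, 112.1, 20.8]
ee_rot: [180.0, -0.3, -163.5]
force: [-7.4, -3.1, 6.5]
gripper_width: 35.1
gripper_force: 3.9
```

```bash
cat >> st.py <<'E'
import sys
if len(sys.argv)>1:
    g=grab('scene'); f=grab('top')
    it=[(tr(box(-123,63,-68,68,12),q)+[0,0,0],(0,255,255)),(tr(box(-50,50,-31,31,38),q),(0,0,255))]
    I=np.hstack([draw(g,250,160,120,140,400,466,it),draw(f,250,145,100,116,400,466,it)])
    cv2.imwrite('pics/'+sys.argv[1],I)
E
python3 st.py a3.png| tail -2
```

```text
mould in press [[-59.5210522  -0.6385876]] 13.690236582218056
tool in press [[-65.59489791   0.15794847]] [469.87511283 112.09350476  20.80035621] [ 179.98784517   -0.33882093 -163.5357582 ] [-7.37774656 -3.13539676  6.53979929] [-0.46052619  1.19213357 -0.03023846] 0.5069699138402939 7.55
```

Emit:
{"fn": "send_rows", "kwargs": {"grip": [-0.23, -0.23, -0.23, -0.23, -0.23, -0.23], "xyz": [[0.001, 0.0003, 0], [0.002, 0.0006, 0], [0.003, 0.0009, 0], [0.004, 0.0012, 0], [0.004, 0.0012, 0], [0.004, 0.0012, 0]], "yaw": [0, 0, 0, 0, 0, 0]}}

```text
time_s: 8.15
ee_pos: [469.8, 112.2, 20.4]
ee_rot: [180.0, -0.8, -163.5]
force: [-13.4, -4.8, 11.3]
gripper_width: 35.4
gripper_force: 7.7
```

```bash
python3 st.py a3.png| tail -1
```

```text
tool in press [[-65.62229069   0.28197168]] [469.81369497 112.20468015  20.38790921] [ 179.97402114   -0.82473038 -163.52242387] [-13.37830083  -4.76215339  11.30934843] [-0.86676637  2.37794493 -0.06260729] 0.9809333458542824 8.15
```

View pics/a3.png

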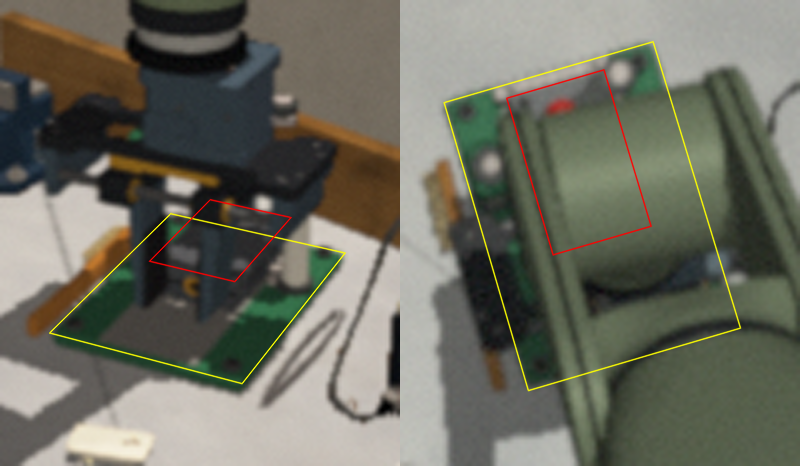

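It held at press x −65.6 with the force rising to 13 N, so the mould is on the back stop. I'll back off, rise and verify.

Emit:
{"fn": "send_rows", "kwargs": {"grip": [-0.23, -0.23, -0.23, -0.23, -0.23, -0.23, -0.23, -0.23], "xyz": [[-0.015, -0.0045, 0], [-0.03, -0.009, 0], [-0.045, -0.013, 0], [-0.045, -0.013, 0.04], [-0.045, -0.013, 0.08], [-0.045, 0.015, 0.11], [-0.045, 0.05, 0.14], [-0.045, 0.085, 0.16]], "yaw": [0, 0, 0, 0, 0, 0, 0, 0]}}

```text
time_s: 8.92
ee_pos: [433.3, 197.6, 182.9]
ee_rot: [180.0, 0.4, -163.7]
force: [1.1, 0.6, -0.4]
gripper_width: 35.1
gripper_force: 0.0
```

Emit:
{"fn": "send_rows", "kwargs": {"grip": [0.5, 0.5, 0.5, 0.5, 0.5, 0.5, 0.5, 0.5], "xyz": [[-0.02, 0.035, 0], [-0.04, 0.07, 0.02], [-0.06, 0.1, 0.03], [-0.07, 0.13, 0.03], [-0.07, 0.16, 0.03], [-0.07, 0.19, 0.03], [-0.07, 0.21, 0.03], [-0.07, 0.21, 0.03]], "yaw": [0, 0, 0, 0, 0, 0, 0, 0]}}

```text
time_s: 9.58
ee_pos: [362.1, 411.1, 209.6]
ee_rot: [179.8, 0.2, -163.4]
force: [0.7, 0.1, -0.7]
gripper_width: 68.2
gripper_force: 0.0
```

```bash
python3 st.py a4.png| tail -1
```

```text
tool in press [[-84.19627039 317.46648256]] [362.11123129 411.12136751 209.58058546] [ 179.79115608    0.20260317 -163.36914886] [ 0.70393298  0.0566326  -0.72814929] [ 0.06959037 -0.00984313  0.01287028] 0.8203128911554813 9.5833
```

View pics/a4.png

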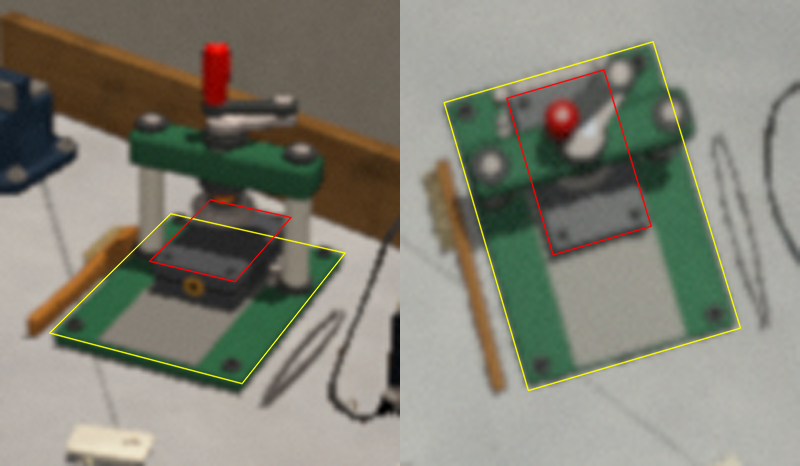

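The mould outline matches the home pose in both views, and the crank and bystanders are undisturbed. Next I go to the grip.

Emit:
{"fn": "send_rows", "kwargs": {"grip": [0.5, 0.5, 0.5, 0.5, 0.5, 0.5, 0.5, 0.5], "xyz": [[0.022, -0.034, 0], [0.044, -0.068, 0], [0.066, -0.102, 0], [0.088, -0.136, 0], [0.11, -0.17, 0], [0.132, -0.204, 0], [0.154, -0.238, 0], [0.175, -0.268, 0]], "yaw": [0, 0, 0, 0, 0, 0, 0, 0]}}

```text
time_s: 10.35
ee_pos: [537.0, 134.8, 209.9]
ee_rot: [-180.0, 0.1, -163.7]
force: [0.6, 1.6, 0.3]
gripper_width: 68.5
gripper_force: 0.0
```

Emit:
{"fn": "send_rows", "kwargs": {"grip": [0.5, 0.5, 0.5], "xyz": [[0, 0, 0], [0, 0, 0], [0, 0, 0]], "yaw": [0, 0, 0]}}

```text
time_s: 10.6
ee_pos: [535.9, 137.7, 209.5]
ee_rot: [180.0, -0.0, -163.6]
force: [-0.1, 0.1, -0.0]
gripper_width: 68.3
gripper_force: 0.0
```

```bash
python3 st.py| tail -1
```

```text
tool in press [[5.02598995 6.01857206]] [535.93977937 137.72778936 209.53587469] [ 1.79969186e+02 -9.76600009e-03 -1.63643079e+02] [-0.14686567  0.06423702 -0.01416878] [0.09968226 0.07171121 0.00575966] -1.043311022222042 10.6
```

Emit:
{"fn": "send_rows", "kwargs": {"grip": [0.5, 0.5, 0.5, 0.5, 0.5, 0.5], "xyz": [[0.0015, 0.005, 0], [0.0015, 0.005, -0.02], [0.0015, 0.005, -0.04], [0.0015, 0.005, -0.058], [0.0015, 0.005, -0.064], [0.0015, 0.005, -0.064]], "yaw": [0, 0, 0, 0, 0, 0]}}

```text
time_s: 11.1
ee_pos: [536.4, 144.4, 144.1]
ee_rot: [180.0, -0.2, -163.4]
force: [0.0, -0.8, -0.1]
gripper_width: 68.6
gripper_force: 0.0
```

Emit:
{"fn": "send_rows", "kwargs": {"grip": [-0.1, -0.5, -0.8, -0.8, -0.8, -0.8, -0.8, -0.8], "xyz": [[0, 0, 0], [0, 0, 0], [0, 0, 0], [0, 0, 0], [0, 0, 0], [0, 0, 0], [0, 0, 0], [0, 0, 0]], "yaw": [0, 0, 0, 0, 0, 0, 0, 0], "grip_force": 20}}

```text
time_s: 11.77
ee_pos: [537.8, 143.7, 145.5]
ee_rot: [180.0, -0.0, -163.6]
force: [0.3, 1.1, 1.2]
gripper_width: 19.7
gripper_force: 20.0
```

```bash
python3 st.py| tail -1
```

```text
tool in press [[ 8.52389249 11.17449211]] [537.83308854 143.66363085 145.54200177] [ 1.79953304e+02 -5.68526200e-03 -1.63565089e+02] [0.34036593 1.12894509 1.20188829] [ 0.0539823   0.09890491 -0.01936858] -1.2947279959917068 11.7667
```

```bash
cat > arc.py <<'E'
from ov import *
# rows in world (mm) relative to press point p0, for arc points
def rows(p0,pts):
    d=np.array(pts)-np.array(p0); w=d@R   # press->world
    for r in w: print('[%.4f, %.4f, 0],'%tuple(r/1000),end=' ')
    print()
def arc(c,r,a0,a1,n): t=np.radians(np.linspace(a0,a1,n+1)[1:]); return np.c_[c[0]+r*np.cos(t),c[1]+r*np.sin(t)]
E
python3 - <<'E' | tail -1
from arc import *
P=np.array([26.9,-29.8]); g=np.array([8.2,11.0]); 
rows(g,arc(P,45,115,-48,8))
E
```

```text
[0.0133, 0.0082, 0], [0.0289, 0.0112, 0], [0.0446, 0.0085, 0], [0.0584, 0.0006, 0], [0.0686, -0.0116, 0], [0.0739, -0.0266, 0], [0.0736, -0.0425, 0], [0.0678, -0.0574, 0],
```

Emit:
{"fn": "send_rows", "kwargs": {"grip": [-0.8, -0.8, -0.8, -0.8, -0.8, -0.8, -0.8, -0.8], "xyz": [[0.0133, 0.0082, 0], [0.0289, 0.0112, 0], [0.0446, 0.0085, 0], [0.0584, 0.0006, 0], [0.0686, -0.0116, 0], [0.0739, -0.0266, 0], [0.0736, -0.0425, 0], [0.0678, -0.0574, 0]], "yaw": [0, 0, 0, 0, 0, 0, 0, 0]}}

```text
time_s: 12.43
ee_pos: [606.2, 85.5, 145.3]
ee_rot: [179.9, 0.0, -163.6]
force: [0.7, 15.1, 1.3]
gripper_width: 19.6
gripper_force: 20.0
```

Emit:
{"fn": "send_rows", "kwargs": {"grip": [-0.8, -0.8, -0.8], "xyz": [[0, 0, 0], [0, 0, 0], [0, 0, 0]], "yaw": [0, 0, 0]}}

```text
time_s: 12.68
ee_pos: [605.7, 85.3, 145.6]
ee_rot: [-179.9, 0.0, -163.5]
force: [-0.1, -1.8, 0.4]
gripper_width: 19.5
gripper_force: 20.0
```

```bash
python3 st.py| tail -1
```

```text
tool in press [[ 57.0390334  -63.97655787]] [605.65698246  85.34280588 145.55339688] [-1.79925888e+02  4.97541457e-03 -1.63542019e+02] [-0.14148415 -1.78831928  0.44392698] [-0.24521712  0.00890289  0.01999146] 0.5137761309742928 12.6833
```

Emit:
{"fn": "send_rows", "kwargs": {"grip": [-0.8, -0.8, -0.8, -0.8], "xyz": [[0.0015, -0.001, 0], [0.0025, -0.0016, 0], [0.0025, -0.0016, 0], [0.0025, -0.0016, 0]], "yaw": [0, 0, 0, 0]}}

```text
time_s: 13.02
ee_pos: [606.3, 85.7, 145.1]
ee_rot: [179.8, -0.2, -163.5]
force: [-5.1, 2.7, 1.9]
gripper_width: 19.5
gripper_force: 20.0
```

```bash
python3 st.py| tail -1
```

```text
tool in press [[ 57.73055373 -63.79310711]] [606.26816189  85.71471214 145.08913979] [ 179.84909213   -0.24142006 -163.50858021] [-5.14644969  2.67864836  1.8583213 ] [0.46396432 0.98918326 0.04221121] -1.6742276027798653 13.0167
```

```bash
python3 - <<'E' | tail -1
from arc import *
rows((59,-66.2),arc((.5,-.6),85,-48,-168,8))
E
```

```text
[-0.0162, -0.0154, 0], [-0.0342, -0.0284, 0], [-0.0549, -0.0363, 0], [-0.0770, -0.0386, 0], [-0.0989, -0.0352, 0], [-0.1192, -0.0261, 0], [-0.1364, -0.0121, 0], [-0.1494, 0.0058, 0],
```

Emit:
{"fn": "send_rows", "kwargs": {"grip": [-0.8, -0.8, -0.8, -0.8, -0.8, -0.8, -0.8, -0.8], "xyz": [[-0.0162, -0.0154, 0], [-0.0342, -0.0284, 0], [-0.0549, -0.0363, 0], [-0.077, -0.0386, 0], [-0.0989, -0.0352, 0], [-0.1192, -0.0261, 0], [-0.1364, -0.0121, 0], [-0.1494, 0.0058, 0]], "yaw": [0, 0, 0, 0, 0, 0, 0, 0]}}

```text
time_s: 13.68
ee_pos: [460.6, 90.2, 145.7]
ee_rot: [-179.8, 0.4, -163.5]
force: [8.4, -0.3, -5.7]
gripper_width: 19.5
gripper_force: 20.0
```

```bash
cat >> st.py <<'E'
p=inpress([t])[0]; fp=s['force'][:2]@R.T
print('r %.2f phi %.2f  force press %s effort0 %.1f grip %.1f w %.1f'%(np.hypot(*p),np.degrees(np.arctan2(p[1],p[0])),fp.round(1),s['effort'][0],s['gripper_force'],s['gripper_width']))
E
python3 st.py| tail -2
```

```text
tool in press [[-80.68828124 -18.22868583]] [460.6112955   90.18322795 145.74482379] [-179.84129382    0.35039201 -163.52726937] [ 8.36856669 -0.25649283 -5.66336083] [-0.09640356 -1.57718342 -0.06492551] -1.799754649400711 13.6833
r 82.72 phi -167.27  force press [ 8.  -2.6] effort0 -1.8 grip 20.0 w 19.5
```

```bash
python3 - <<'E' | tail -2
from arc import *
c=(2.1,.6)
rows((-82.64,-18.27),arc(c,85,-168,-288,8))
rows(arc(c,85,-168,-288,8)[-1],arc(c,85,-288,-408,8))
E
```

```text
[-0.0067, 0.0223, 0], [-0.0091, 0.0444, 0], [-0.0056, 0.0663, 0], [0.0035, 0.0866, 0], [0.0174, 0.1038, 0], [0.0354, 0.1168, 0], [0.0561, 0.1248, 0], [0.0782, 0.1271, 0], 
[0.0219, -0.0035, 0], [0.0422, -0.0125, 0], [0.0594, -0.0265, 0], [0.0724, -0.0445, 0], [0.0804, -0.0652, 0], [0.0827, -0.0872, 0], [0.0792, -0.1092, 0], [0.0702, -0.1294, 0],
```

Emit:
{"fn": "send_rows", "kwargs": {"grip": [-0.8, -0.8, -0.8, -0.8, -0.8, -0.8, -0.8, -0.8], "xyz": [[-0.0067, 0.0223, 0], [-0.0091, 0.0444, 0], [-0.0056, 0.0663, 0], [0.0035, 0.0866, 0], [0.0174, 0.1038, 0], [0.0354, 0.1168, 0], [0.0561, 0.1248, 0], [0.0782, 0.1271, 0]], "yaw": [0, 0, 0, 0, 0, 0, 0, 0]}}

```text
time_s: 14.35
ee_pos: [535.8, 217.5, 145.1]
ee_rot: [-179.9, -0.3, -163.4]
force: [-5.4, -6.1, 3.3]
gripper_width: 19.7
gripper_force: 20.0
```

```bash
python3 st.py| tail -2
```

```text
tool in press [[27.48593863 82.56635538]] [535.78529707 217.50240037 145.11646939] [-179.8801965    -0.28995313 -163.36701707] [-5.38547695 -6.10429155  3.27300151] [-1.37684323e+00  9.74991353e-01  2.82068819e-04] 2.3669370263814926 14.35
r 87.02 phi 71.59  force press [-6.9 -4.3] effort0 2.4 grip 20.0 w 19.7
```

Emit:
{"fn": "send_rows", "kwargs": {"grip": [-0.8, -0.8, -0.8, -0.8, -0.8, -0.8, -0.8, -0.8], "xyz": [[0.0219, -0.0035, 0], [0.0422, -0.0125, 0], [0.0594, -0.0265, 0], [0.0724, -0.0445, 0], [0.0804, -0.0652, 0], [0.0827, -0.0872, 0], [0.0792, -0.1092, 0], [0.0702, -0.1294, 0]], "yaw": [0, 0, 0, 0, 0, 0, 0, 0]}}

```text
time_s: 15.02
ee_pos: [608.7, 89.7, 145.5]
ee_rot: [179.8, 0.2, -163.5]
force: [-0.3, 6.8, -0.5]
gripper_width: 20.0
gripper_force: 20.0
```

```bash
python3 st.py| tail -2;  python3 - <<'E' | tail -2
from arc import *
c=(2.1,.6)
rows(arc(c,85,-168,-288,8)[-1]*0+arc(c,85,0,-408,1)[-1],arc(c,85,-408,-528,8))
rows(arc(c,85,0,-528,1)[-1],arc(c,85,-528,-648,8))
E
```

```text
tool in press [[ 61.15048561 -60.6592587 ]] [608.65975148  89.68928622 145.47228634] [ 179.78932542    0.19342617 -163.54416733] [-0.28212265  6.82988926 -0.53464166] [ 1.37234019  0.38098347 -0.00716228] -1.6434712707996368 15.0167
r 86.13 phi -44.77  force press [1.7 6.6] effort0 -1.6 grip 20.0 w 20.0
[-0.0140, -0.0172, 0], [-0.0319, -0.0303, 0], [-0.0527, -0.0382, 0], [-0.0747, -0.0405, 0], [-0.0966, -0.0370, 0], [-0.1169, -0.0280, 0], [-0.1341, -0.0140, 0], [-0.1472, 0.0039, 0], 
[-0.0079, 0.0207, 0], [-0.0102, 0.0428, 0], [-0.0068, 0.0647, 0], [0.0023, 0.0850, 0], [0.0163, 0.1022, 0], [0.0342, 0.1152, 0], [0.0549, 0.1232, 0], [0.0770, 0.1255, 0],
```

Emit:
{"fn": "send_rows", "kwargs": {"grip": [-0.8, -0.8, -0.8, -0.8, -0.8, -0.8, -0.8, -0.8], "xyz": [[-0.014, -0.0172, 0], [-0.0319, -0.0303, 0], [-0.0527, -0.0382, 0], [-0.0747, -0.0405, 0], [-0.0966, -0.037, 0], [-0.1169, -0.028, 0], [-0.1341, -0.014, 0], [-0.1472, 0.0039, 0]], "yaw": [0, 0, 0, 0, 0, 0, 0, 0]}}

```text
time_s: 15.68
ee_pos: [460.4, 90.7, 145.7]
ee_rot: [-179.8, 0.1, -163.5]
force: [5.7, -2.6, -3.3]
gripper_width: 19.8
gripper_force: 20.0
```

Emit:
{"fn": "send_rows", "kwargs": {"grip": [-0.8, -0.8, -0.8, -0.8, -0.8, -0.8, -0.8, -0.8], "xyz": [[-0.0079, 0.0207, 0], [-0.0102, 0.0428, 0], [-0.0068, 0.0647, 0], [0.0023, 0.085, 0], [0.0163, 0.1022, 0], [0.0342, 0.1152, 0], [0.0549, 0.1232, 0], [0.077, 0.1255, 0]], "yaw": [0, 0, 0, 0, 0, 0, 0, 0]}}

```text
time_s: 16.35
ee_pos: [535.8, 217.5, 145.1]
ee_rot: [-179.9, -0.3, -163.4]
force: [-4.8, -6.0, 3.0]
gripper_width: 19.5
gripper_force: 20.0
```

```bash
python3 st.py| tail -2
```

```text
tool in press [[27.46339337 82.56716812]] [535.7634458  217.49679047 145.13161143] [-179.87984629   -0.29009349 -163.36677405] [-4.84057269 -6.03809731  2.95277173] [-1.39900795  0.89772211 -0.0170882 ] 2.367301806807518 16.35
r 87.01 phi 71.60  force press [-6.4 -4.4] effort0 2.4 grip 20.0 w 19.5
```

```bash
python3 - <<'E' | tail -2
from arc import *
c=(2.1,.6)
rows(arc(c,85,0,-648,1)[-1],arc(c,85,-648,-768,8))
rows(arc(c,85,0,-768,1)[-1],arc(c,85,-768,-884,8))
E
```

```text
[0.0219, -0.0035, 0], [0.0422, -0.0125, 0], [0.0594, -0.0265, 0], [0.0724, -0.0445, 0], [0.0804, -0.0652, 0], [0.0827, -0.0872, 0], [0.0792, -0.1092, 0], [0.0702, -0.1294, 0], 
[-0.0134, -0.0167, 0], [-0.0306, -0.0295, 0], [-0.0505, -0.0377, 0], [-0.0718, -0.0405, 0], [-0.0931, -0.0380, 0], [-0.1131, -0.0302, 0], [-0.1305, -0.0177, 0], [-0.1442, -0.0012, 0],
```

Emit:
{"fn": "send_rows", "kwargs": {"grip": [-0.8, -0.8, -0.8, -0.8, -0.8, -0.8, -0.8, -0.8], "xyz": [[0.0219, -0.0035, 0], [0.0422, -0.0125, 0], [0.0594, -0.0265, 0], [0.0724, -0.0445, 0], [0.0804, -0.0652, 0], [0.0827, -0.0872, 0], [0.0792, -0.1092, 0], [0.0702, -0.1294, 0]], "yaw": [0, 0, 0, 0, 0, 0, 0, 0]}}

```text
time_s: 17.02
ee_pos: [608.7, 89.7, 145.4]
ee_rot: [179.8, 0.2, -163.5]
force: [-1.4, 7.2, 0.1]
gripper_width: 19.4
gripper_force: 20.0
```

Emit:
{"fn": "send_rows", "kwargs": {"grip": [-0.8, -0.8, -0.8, -0.8, -0.8, -0.8, -0.8, -0.8], "xyz": [[-0.0134, -0.0167, 0], [-0.0306, -0.0295, 0], [-0.0505, -0.0377, 0], [-0.0718, -0.0405, 0], [-0.0931, -0.038, 0], [-0.1131, -0.0302, 0], [-0.1305, -0.0177, 0], [-0.1442, -0.0012, 0]], "yaw": [0, 0, 0, 0, 0, 0, 0, 0]}}

```text
time_s: 17.68
ee_pos: [463.6, 85.6, 145.7]
ee_rot: [-179.8, 0.2, -163.5]
force: [5.3, -3.4, -3.4]
gripper_width: 19.3
gripper_force: 20.0
```

Emit:
{"fn": "send_rows", "kwargs": {"grip": [-0.8, -0.8, -0.8, -0.8], "xyz": [[0, 0, 0], [0, 0, 0], [0, 0, 0], [0, 0, 0]], "yaw": [0, 0, 0, 0]}}

```text
time_s: 18.02
ee_pos: [463.2, 86.4, 145.4]
ee_rot: [-180.0, -0.1, -163.5]
force: [-2.7, -1.2, 3.7]
gripper_width: 19.8
gripper_force: 20.0
```

```bash
python3 st.py| tail -2
```

```text
tool in press [[-79.25386859 -22.63655537]] [463.23608866  86.36258477 145.42292488] [-1.79997583e+02 -6.85402218e-02 -1.63541754e+02] [-2.66967872 -1.16043344  3.675124  ] [ 0.00986406  0.47197708 -0.02214457] 0.24098899215459824 18.0167
r 82.42 phi -164.06  force press [-2.9 -0.4] effort0 0.2 grip 20.0 w 19.8
```

Emit:
{"fn": "send_rows", "kwargs": {"grip": [-0.8, -0.8, -0.8, -0.8, -0.8], "xyz": [[-0.0017, -0.0011, 0], [-0.0017, -0.0011, 0], [-0.0017, -0.0011, 0], [-0.0017, -0.0011, 0], [-0.0017, -0.0011, 0]], "yaw": [0, 0, 0, 0, 0]}}

```text
time_s: 18.43
ee_pos: [463.3, 86.0, 145.6]
ee_rot: [180.0, 0.2, -163.6]
force: [5.6, 3.8, -3.9]
gripper_width: 19.4
gripper_force: 20.0
```

```bash
python3 st.py| tail -1;  python3 - <<'E' | tail -2
from arc import *
c=np.array((2.1,.6)); P=arc(c,40,0,-164.1,1)[-1]
p0=arc(c,85,0,-884,1)[-1]+inpress([q[:2]+[-1.7,-1.1]])[0]
A=arc(P,45,-164,12,10); rows(p0,A[:5]); rows(A[4],A[5:])
E
```

```text
r 82.62 phi -163.83  force press [6.5 2. ] effort0 -1.0 grip 20.0 w 19.4
[0.0107, -0.0092, 0], [0.0225, -0.0163, 0], [0.0359, -0.0195, 0], [0.0496, -0.0186, 0], [0.0624, -0.0135, 0], 
[0.0107, 0.0087, 0], [0.0182, 0.0202, 0], [0.0219, 0.0335, 0], [0.0214, 0.0473, 0], [0.0167, 0.0602, 0],
```

It is firmly at the fold stop. Now I fold the arm back.

Emit:
{"fn": "send_rows", "kwargs": {"grip": [-0.8, -0.8, -0.8, -0.8, -0.8], "xyz": [[0.0107, -0.0092, 0], [0.0225, -0.0163, 0], [0.0359, -0.0195, 0], [0.0496, -0.0186, 0], [0.0624, -0.0135, 0]], "yaw": [0, 0, 0, 0, 0]}}

```text
time_s: 18.85
ee_pos: [523.5, 71.9, 145.3]
ee_rot: [179.8, -0.2, -163.7]
force: [-5.1, 6.2, 3.3]
gripper_width: 19.2
gripper_force: 20.0
```

Emit:
{"fn": "send_rows", "kwargs": {"grip": [-0.8, -0.8, -0.8, -0.8, -0.8, -0.8, -0.8], "xyz": [[0.0107, 0.0087, 0], [0.0182, 0.0202, 0], [0.0219, 0.0335, 0], [0.0214, 0.0473, 0], [0.0167, 0.0602, 0], [0.0167, 0.0602, 0], [0.0167, 0.0602, 0]], "yaw": [0, 0, 0, 0, 0, 0, 0]}}

```text
time_s: 19.43
ee_pos: [540.0, 133.3, 145.5]
ee_rot: [180.0, 0.0, -163.4]
force: [-1.2, -0.2, 2.1]
gripper_width: 19.3
gripper_force: 20.0
```

```bash
python3 st.py| tail -2
```

```text
tool in press [[7.681998   0.57609213]] [540.02929306 133.26115257 145.49154186] [ 1.79995187e+02  2.31698976e-02 -1.63449161e+02] [-1.20784045 -0.15222049  2.13775666] [0.09261264 0.41892868 0.02640446] 0.03567292238585651 19.4333
r 7.70 phi 4.29  force press [-1.2  0.2] effort0 0.0 grip 20.0 w 19.3
```

Emit:
{"fn": "send_rows", "kwargs": {"grip": [-0.3, 0, 0.3, 0.3, 0.3, 0.3, 0.3, 0.3], "xyz": [[0, 0, 0], [0, 0, 0], [0, 0, 0], [0, 0, 0], [0, 0, 0.02], [0, 0, 0.05], [0, 0, 0.07], [0, 0, 0.07]], "yaw": [0, 0, 0, 0, 0, 0, 0, 0]}}

```text
time_s: 20.1
ee_pos: [543.3, 132.6, 220.1]
ee_rot: [-180.0, 0.6, -163.6]
force: [1.5, 0.5, -0.3]
gripper_width: 59.0
gripper_force: 0.0
```

Emit:
{"fn": "send_rows", "kwargs": {"grip": [0.3, 0.3, 0.3, 0.3, 0.3, 0.3, 0.3, 0.3], "xyz": [[-0.02, 0.03, 0], [-0.04, 0.065, 0], [-0.06, 0.1, 0], [-0.08, 0.135, 0], [-0.1, 0.17, 0], [-0.12, 0.205, 0], [-0.14, 0.24, 0], [-0.16, 0.275, 0]], "yaw": [0, 0, 0, 0, 0, 0, 0, 0]}}

```text
time_s: 20.77
ee_pos: [379.2, 408.5, 214.6]
ee_rot: [-180.0, -0.0, -163.6]
force: [0.8, 1.0, 0.3]
gripper_width: 59.3
gripper_force: 0.0
```

Emit:
{"fn": "send_rows", "kwargs": {"grip": [0.3, 0.3, 0.3], "xyz": [[0, 0, 0], [0, 0, 0], [0, 0, 0]], "yaw": [0, 0, 0]}}

```text
time_s: 21.02
ee_pos: [380.5, 406.7, 214.6]
ee_rot: [-179.9, -0.1, -163.5]
force: [0.1, -0.5, 0.4]
gripper_width: 59.5
gripper_force: 0.0
```

```bash
python3 - <<'E' | tail -1
from ov import *
g=grab('scene'); f=grab('top')
it=[]
foot=[(tr(circ(0,0,38,22),q),(0,255,0))]
I=np.hstack([draw(g,265,160,90,116,400,520,it),draw(f,250,145,100,130,400,520,[(tr(box(-50,50,-31,31,38),q),(0,0,255))])])
cv2.imwrite('pics/a5.png',I)
print(env.state()['time_s'],env.state()['ee_pos'])
E
```

```text
21.1167 [381.13735953 406.12031883 215.06101653]
```

View pics/a5.png

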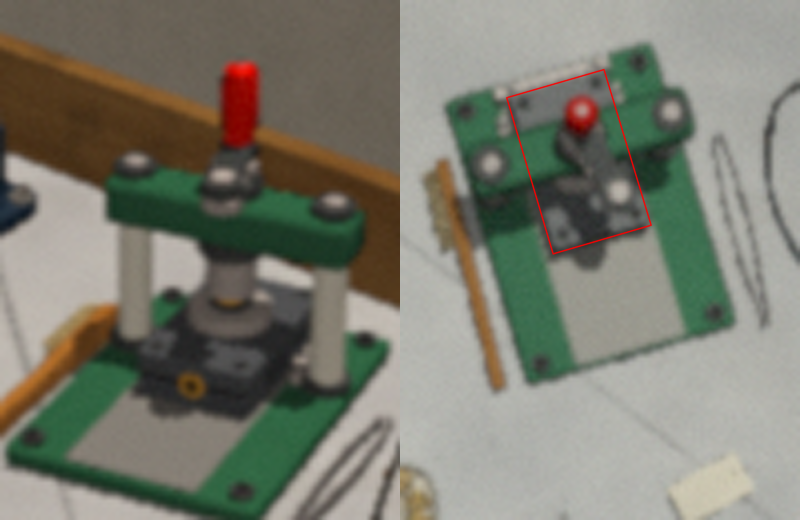

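The foot sits on the mould and the red ring has gone into the ram. The mould is at home, with the grip folded over the spindle at (581,110) and the pivot at (619,190) in the picture. One numeric check of the fold angle, then hand-in.

```bash
python3 - <<'E' | tail -1
from ov import *
px=lambda u,v:(250+(u-400)/4-.4,145+v/4-.4)
P=inpress(ray(a,[px(619,190)],137))[0]; G=inpress(ray(a,[px(581,107)],177))[0]; c=np.array([1.,.3])
ai=np.arctan2(*(P-c)[::-1]); ao=np.arctan2(*(G-P)[::-1])
print(P,G,'crank phi',np.degrees(ai),'fold',np.degrees((ai+np.pi-ao+np.pi)%(2*np.pi)-np.pi), np.linalg.norm(P-c),np.linalg.norm(G-P))
E
```

```text
[-36.24904561 -10.26710119] [ 8.50851271 -0.09869263] crank phi -164.16200562243867 fold 3.038309903813155 38.718923363026825 45.89809973607854
```

Crank and fold are both as wanted: fold about 3° and ram about 27 mm.

```bash
python3 -c "
from workcell import env
print(env.job_done())"
```

```text
the job is handed in; nothing more can be done
None
```

I handed the job in after about 21 s on the robot's clock, without seeing the verdict: by my measurements the mould is home and clamped with the foot about 5 mm in, the crank arm is folded back to about 3°, and the brush and tweezers look unmoved; I did not re-check the pliers, ring and loupe.

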